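Stand the clay keep-crisp weight on the biscuits in the open jar

ROBOT

A 6-joint arm with a two-finger parallel gripper is mounted at the origin on the work surface. World frame = base frame: x ahead of the robot, y to its left, z up, the work surface at z = 0. Lengths are in m, angles in degrees, forces in N, time in s.
With the tool pointing down it reaches from about 0.325 to 0.775 m from the base axis. Payload 5.5 kg.
Tool frame: the origin (TCP) lies at the centre of the arm's flange, where the gripper is bolted on; the fingertips stand 182 mm ahead of it and the grasp point (between the pads) lies 163 mm ahead of it; z points along the fingers, y is the direction in which the jaws open and shut (so a half turn about z gives the same grasp; the last joint's range is limited). The gripper opens to 88 mm and grips with 3 to 60 N. Pads are 20 mm wide; open, the fingers measure 115 mm over their backs; the gripper's body (75 mm by 178 mm) begins 61 mm behind the grasp point.
Start: joints at [-74.066, 5.22, 70.514, -0, 104.267, -3.249], TCP at [0.197, -0.567, 0.405] pointing down, gripper open.
Joint ranges: [-164.24, 164.24], [-49.07, 125.15], [9.68, 141.18], [-86.29, 266.29], [3.28, 154.24], [-151.56, 151.56]. Speed limits (degrees/s): [147.25, 147.25, 172.46, 180, 180, 180].

INTERFACE

Orientations are given as [roll, pitch, yaw] about the fixed x, y, z axes, in that order (R = Rz(yaw) Ry(pitch) Rx(roll)).
In Python, from station import r gives the robot as it stands. The module is installed in compiled form; this text tells all that it offers. Calls block until the motion is done:
- r.reach(position, orientation): joint-space move of the TCP to a pose.
- r.servo_line(position, rotation=None, speed=0.15): straight line of the TCP; rotation=None keeps the orientation; speed is the mean speed in m/s.
- r.move_joints(angles): joint-space move.
- r.let_go() and r.grab(squeeze=None): open the fingers fully, or close them until they stop; squeeze is the grip in N (None keeps the last).
- r.wait(seconds).
- r.inverse_kinematics(position, orientation): joint angles nearest the present ones, or None.
- r.sense(): the state.
- r.snapshot(name): name is "scene" or "top" or "wrist"; returns a dict with "frame" (400x640x3 uint8, red, green, blue), "fx", "fy", "cx", "cy" (pixels), "dist_coeffs" ([k1, k2, p1, p2, k3] as OpenCV has them; the pictures are not rectified), "R" (3x3) and "t" (3): a world point X has camera coordinates R X + t. Camera axes: x right, y down, z forward; pixel columns grow to the right and rows downward; lengths in m; the calibration is good to about 2 mm. A picture is of the moment at which its call begins. There is no depth.
A pose or a line that the arm cannot do raises r.IKError and nothing moves.
- r.hand_in(): hands the job in, once; it reports no verdict.
The state is a dict: "clock": time; "joints": joint angles; "joint_vel": joint speeds; "joint_torque": joint torques, N m; "tcp_pos": TCP position; "orientation": TCP orientation; "contact_force": force on the tool from outside, world axes, zero at the start; "torque": the same for the moment, N m; "opening": finger opening in m.
Only numpy, scipy, OpenCV 4.12 (cv2) and the standard library are available. Lean on these libraries where they do the work, as an engineer would, in place of code of your own. Each camera call takes 0.05 s, during which the arm holds its last target.

TASK

Take the tall-stemmed clay weight by its stem and lower it upright into the middle of the open biscuit jar. Nobody knows how full the jar is, so go down gently and keep hold until you feel the weight resting on the biscuits; only then let go and leave it standing there. Do not shift the biscuit stamp or the closed tea canister.

Things in the scene. Friction and masses are not known exactly. Their poses are not given: they have to be found in the camera images.
- weight: The clay weight, the thing to move: unglazed terracotta, a flat round foot 68 mm in diameter and 16 mm thick with a straight round stem 24 mm in diameter rising from its middle, 120 mm tall in all, about 0.25 kg. Stands loose and upright on the worktop. Origin at the centre of its underside; z points up along the stem.
- jar: The open biscuit jar: white ceramic, round, straight-sided, 140 mm outer and 126 mm inner diameter, 125 mm high, lid off, fixed. In it a stack of flat round biscuits 112 mm across, its level top anywhere from 42 to 88 mm above the jar's underside, not otherwise known. The top biscuit lies on crinkled paper that gives about 1 mm per newton, at most 10 mm, then firm. Origin: centre of the underside; z up.
- stamp: Bystander: the biscuit stamp, also unglazed terracotta with a round foot 68 mm in diameter, but squat, 63 mm tall in all, with a 34 mm ball knob. Loose. Origin at the centre of its underside.
- caddy: Bystander: the closed tea canister, white ceramic, 100 mm in diameter (102 mm at the lid), 139 mm high over its lid knob. Loose. Origin at the centre of its underside.
Not all that is in view belongs to the job. What is shaped like the weight but purple or red is not meant. Leave any red look-alike of the jar alone.

How it is judged:
By the outcome, as a careful person would: the job done as asked, in the order asked, and still so for the second after the job is handed in, with the robot touching nothing.
It also fails if it takes over 43 s, if anything falls off the work surface, if the arm or the gripper's body presses on something with over 40 N, if the wrist force passes 120 N, or if a joint passes its speed limit or range.

## Working session

There is one attempt and no reset: what is moved stays moved. The work goes in short steps, each a Python script; the robot and the scene stay as the last script left them, time stands still between calls to the robot, and variables do not carry over. Pictures are saved under pics/ and viewed, and the job is handed in when it is done.

```bash
mkdir -p pics; ls; python3 - <<'E'
from station import r
import cv2,pickle
for n in("scene","top","wrist"):
    s=r.snapshot(n);cv2.imwrite(f"pics/{n}0.png",s["frame"][:,:,::-1]);pickle.dump(s,open(f"{n}0.pkl","wb"))
    print(n,s["fx"],s["cx"],s["cy"],s["dist_coeffs"],s["t"])
s=r.sense();print(s["clock"],s["contact_force"],s["opening"],s["orientation"])
E
```

```text
pics
scene 472.67439411236506 321.0441921851552 204.26765279483368 [-0.00661894  0.          0.          0.          0.        ] [-0.05549041 -0.24909073  1.80043882]
top 382.5024241229522 320.0882386834833 200.98085782519962 [-0.05364002  0.          0.          0.          0.        ] [-0.06743232  0.52587012  0.94867514]
wrist 311.5624306354327 323.29519496574386 202.50277296919134 [-0.01252607  0.          0.          0.          0.        ] [-0.59970738 -0.03580441  0.38961489]
0.15 [ 0.01441482 -0.14889719 -0.266457  ] 0.08804411062069915 [-1.79914062e+02 -5.72811523e-03  1.91835886e+01]
```

View pics/scene0.png

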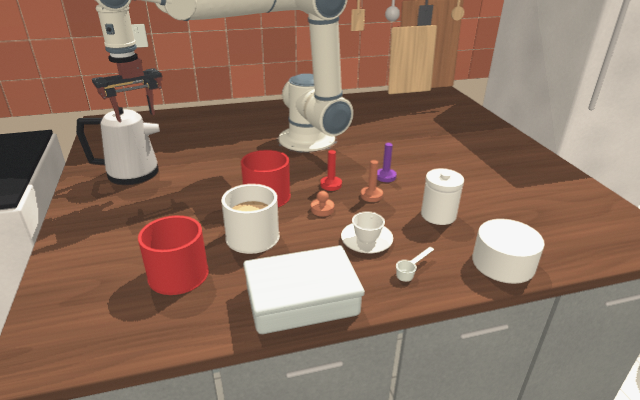

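View pics/top0.png

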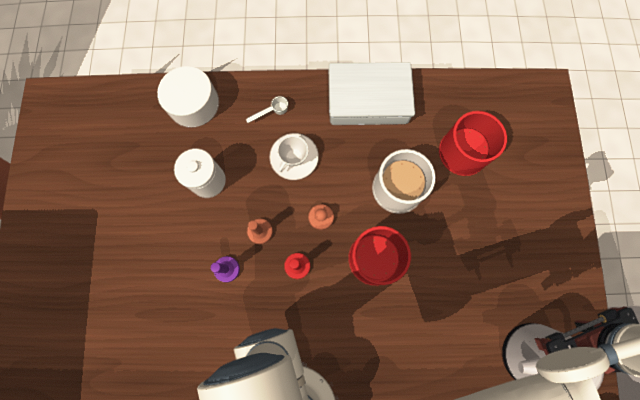

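View pics/wrist0.png

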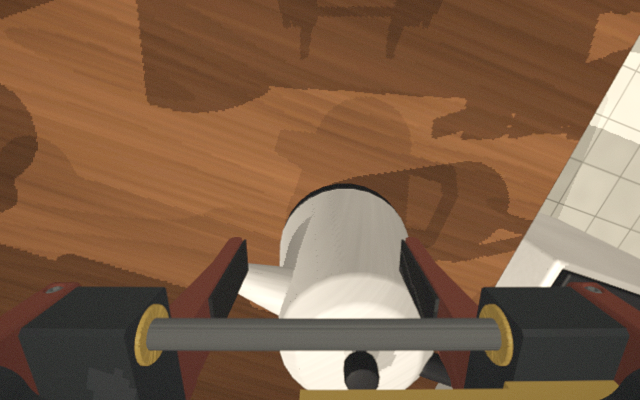

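The top view shows the weight near (260,232), the stamp at (320,216) and the white jar at (405,180). The purple and red look-alikes are at (226,268) and (297,266), and the gripper is above the kettle. I'll enlarge crops to measure.

```bash
python3 - <<'E'
import cv2
a=cv2.imread("pics/top0.png");b=cv2.imread("pics/scene0.png")
cv2.imwrite("pics/ct.png",cv2.resize(a[140:290,200:450],None,fx=3.2,fy=3.2,interpolation=cv2.INTER_CUBIC))
cv2.imwrite("pics/cs.png",cv2.resize(b[130:260,210:410],None,fx=4,fy=4,interpolation=cv2.INTER_CUBIC))
E
```

```text
(no output)
```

View pics/ct.png

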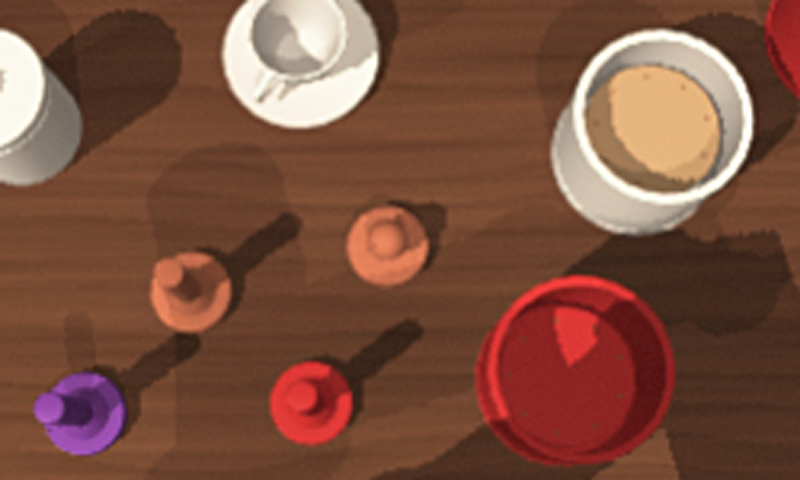

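View pics/cs.png

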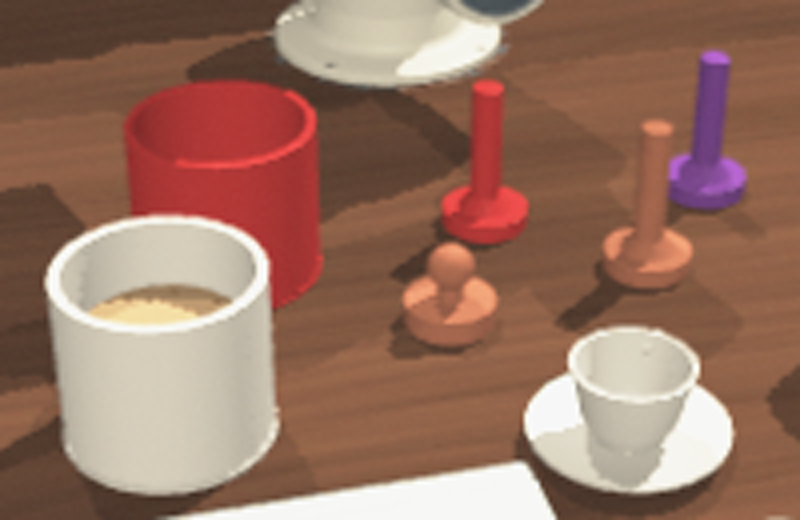

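```bash
cat > h.py <<'E'
import numpy as np,cv2,pickle
def K(s): return np.array([[s["fx"],0,s["cx"]],[0,s["fy"],s["cy"]],[0,0,1.]])
def back(s,uv,z):
    p=cv2.undistortPoints(np.array([[uv]],float),K(s),np.array(s["dist_coeffs"]))[0,0]
    R=np.array(s["R"]);t=np.array(s["t"]);d=R.T@np.array([p[0],p[1],1]);c=-R.T@t
    return c+d*(z-c[2])/d[2]
def proj(s,X):
    R=np.array(s["R"]);return cv2.projectPoints(np.asarray(X,float).reshape(-1,3),cv2.Rodrigues(R)[0],np.array(s["t"],float),K(s),np.array(s["dist_coeffs"]))[0][:,0]
def circ(c,rad,z,n=60):
    a=np.linspace(0,2*np.pi,n);return np.c_[c[0]+rad*np.cos(a),c[1]+rad*np.sin(a),np.full(n,z)]
def overlay(s,items,box,f,name):
    x0,y0,x1,y1=box
    im=cv2.resize(s["frame"][y0:y1,x0:x1,::-1],None,fx=f,fy=f,interpolation=cv2.INTER_CUBIC)
    for c,rad,z,col in items:
        q=(proj(s,circ(c,rad,z))-[x0,y0]+.5)*f-.5
        cv2.polylines(im,[np.round(q).astype(int)],False,col,1,cv2.LINE_AA)
    cv2.imwrite(name,im)
E
python3 - <<'E'
from h import *
T=pickle.load(open("top0.pkl","rb"));S=pickle.load(open("scene0.pkl","rb"))
t=lambda x,y:((x+.5)/3.2-.5+200,(y+.5)/3.2-.5+140)
s=lambda x,y:((x+.5)/4-.5+210,(y+.5)/4-.5+130)
print("cam",-np.array(T["R"]).T@T["t"])
print("w",back(T,t(168,272),.12),back(T,t(190,289),.016),back(S,s(657,129),.12),back(S,s(648,247),.016))
print("jar",back(T,t(663,117),.125),back(S,s(158,270),.125))
print("stamp",back(T,t(387,237),.05),back(S,s(452,262),.046))
print("red",back(T,t(302,396),.12),"purple",back(T,t(48,407),.12),"redjar",back(T,t(582,365),.125))
E
```

```text
cam [ 0.30767923 -0.07763698  1.03941186]
w [0.45443943 0.09092022 0.12      ] [0.4562659  0.09100088 0.016     ] [0.45529274 0.09103645 0.12      ] [0.45096638 0.09330797 0.016     ]
jar [ 0.56960187 -0.29209475  0.125     ] [ 0.568267   -0.29169628  0.125     ]
stamp [ 0.49208926 -0.07601892  0.05      ] [ 0.48177879 -0.07166373  0.046     ]
red [ 0.35970161 -0.01116459  0.12      ] purple [0.3537364 0.1787097 0.12     ] redjar [ 0.37908355 -0.2197235   0.125     ]
```

```bash
python3 - <<'E'
from h import *
T=pickle.load(open("top0.pkl","rb"));S=pickle.load(open("scene0.pkl","rb"))
w=(.455,.091);j=(.569,-.292)
g=(0,255,0);b=(255,0,0)
it=[(w,.034,0,b),(w,.034,.016,g),(w,.012,.12,g),(j,.07,.125,g),(j,.07,0,b),(j,.063,.125,g),(j,.056,.05,b),(j,.056,.065,(255,0,255)),(j,.056,.08,(0,255,255))]
overlay(T,it,(200,140,450,290),3.2,"pics/o1.png");overlay(S,it,(210,130,410,260),4,"pics/o2.png")
E
```

```text
(no output)
```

View pics/o1.png

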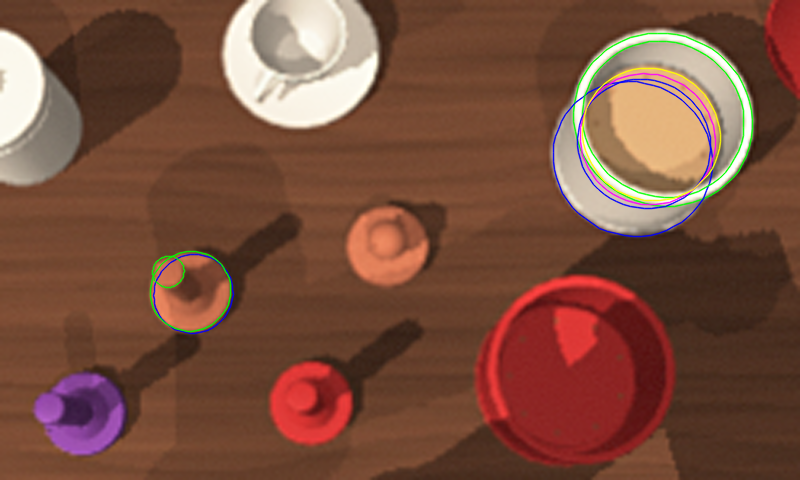

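View pics/o2.png

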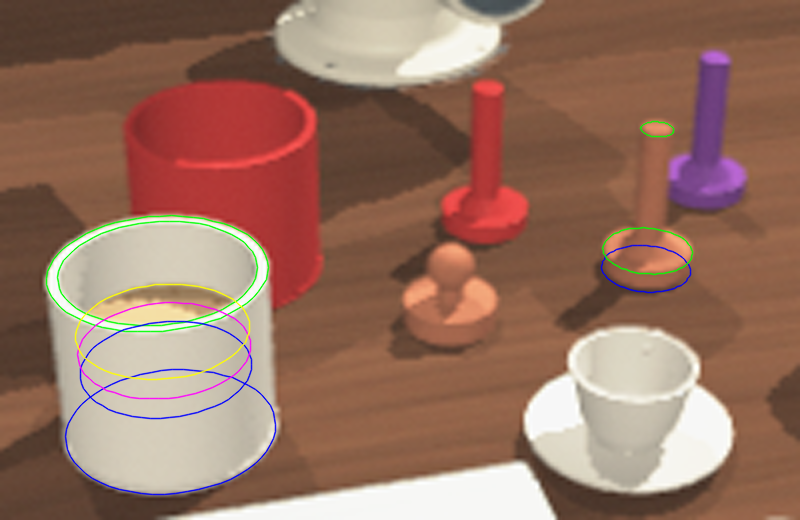

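The overlays match in both views: weight (0.455, 0.091), jar (0.569, -0.292), biscuits at roughly 0.08 m. I'll grip the stem 95 mm up, so the opened fingers stay above the jar rim.

```bash
python3 - <<'E'
from station import r
from h import *
o=[180,0,10]
zg=.095+.163
r.servo_line([.197,-.567,.46],speed=.2)
r.reach([.455,.091,.40],o)
s=r.snapshot("wrist");pickle.dump(s,open("w1.pkl","wb"))
w=(.455,.091);g=(0,255,0)
overlay(s,[(w,.034,0,(255,0,0)),(w,.034,.016,g),(w,.012,.12,g)],(0,0,640,400),1.25,"pics/w1.png")
q=r.sense();print(q["clock"],q["tcp_pos"],q["contact_force"],q["joints"])
for p in([.455,.091,zg],[.455,.091,zg+.17],[.569,-.292,zg+.17],[.569,-.292,zg+.04]): print(r.inverse_kinematics(p,o))
E
```

```text
3.1417 [0.45521452 0.09044087 0.40004401] [0.77293523 0.73974229 0.39089405] [ 7.03916561e+00 -1.58270656e+01  9.07497945e+01 -9.34324981e-03
  1.05074606e+02  8.70978437e+01]
[ 7.10786638e+00 -1.50279872e+01  1.04496261e+02 -2.54444375e-14
  9.05317261e+01  8.71078664e+01]
[ 7.10786638e+00 -1.53405850e+01  8.75048467e+01 -2.54444375e-14
  1.07835738e+02  8.71078664e+01]
[-3.02134474e+01  1.18616911e+01  6.08451677e+01 -2.54444375e-14
  1.07293141e+02  4.97865526e+01]
[-3.02134474e+01  1.15597687e+01  7.43582703e+01 -2.54444375e-14
  9.40819610e+01  4.97865526e+01]
```

View pics/w1.png

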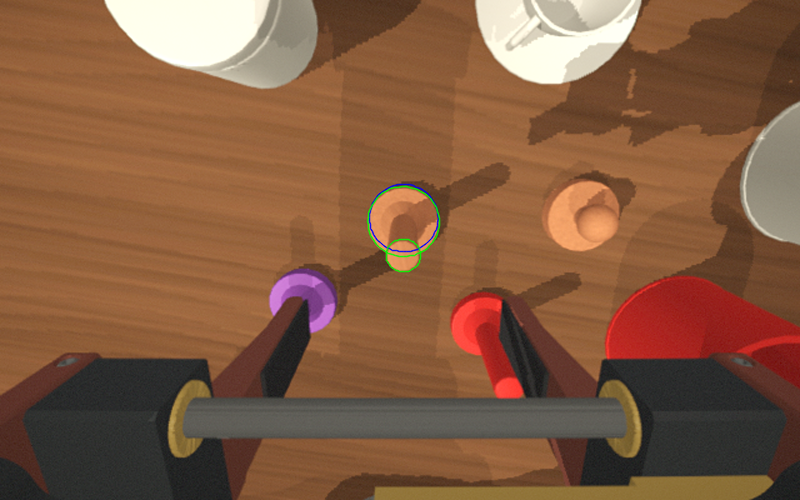

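The wrist view agrees: stem top at (403,255) and foot ring at (404,220) both match, and the fingers clear the neighbours. Next I'll descend, grip, and lift a little.

```bash
python3 - <<'E'
from station import r
from h import *
zg=.095+.163
def st(m): q=r.sense();print(m,round(q["clock"],2),q["tcp_pos"].round(4) if hasattr(q["tcp_pos"],'round') else q["tcp_pos"],q["contact_force"],round(q["opening"],4))
r.servo_line([.455,.091,zg],speed=.12);st("down")
r.grab(20);st("grab")
r.servo_line([.455,.091,zg+.03],speed=.06);st("lift")
r.servo_line([.455,.091,zg+.17],speed=.15);r.wait(.3);st("up")
for n in("scene","wrist"):
    s=r.snapshot(n);cv2.imwrite(f"pics/{n}2.png",s["frame"][:,:,::-1])
E
```

```text
down 4.47 [0.4553 0.091  0.259 ] [ 0.38070808 -0.13167891  0.25878786] 0.0874
grab 5.47 [0.455  0.091  0.2579] [ 0.16265226  0.9967707  -1.30085236] 0.0237
lift 6.12 [0.455  0.091  0.2881] [-0.40076807  0.20346906 -1.25534418] 0.0238
up 7.51 [0.455  0.091  0.4274] [-0.05844013 -0.34274585 -1.84081252] 0.0238
```

View pics/scene2.png

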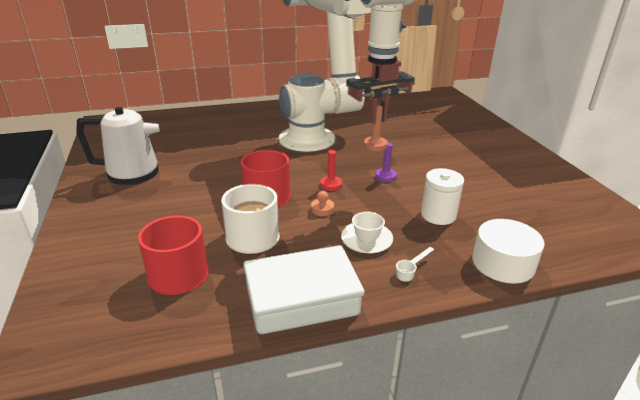

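View pics/wrist2.png

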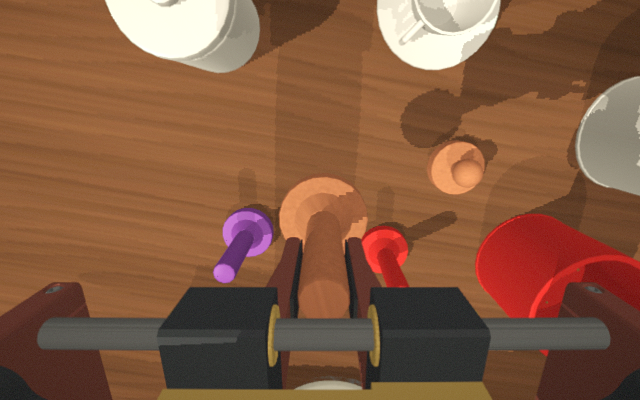

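The weight is held upright: the scene view shows it hanging at (376,130) and the wrist view shows the stem between the pads. Now I'll carry it over the jar.

```bash
python3 - <<'E'
from station import r
from h import *
zg=.095+.163
j=(.569,-.292)
r.servo_line([*j,zg+.17],speed=.2)
r.servo_line([*j,zg+.135],speed=.1);r.wait(.5)
F=[]
for i in range(10): r.wait(.05);F.append(r.sense()["contact_force"])
q=r.sense();print(q["clock"],q["tcp_pos"],np.mean(F,0),np.std(F,0))
g=(0,255,0)
for n,b in(("top",(330,110,480,230)),("scene",(190,100,320,270))):
    s=r.snapshot(n);pickle.dump(s,open(n+"3.pkl","wb"))
    z=q["tcp_pos"][2]-zg
    overlay(s,[(j,.034,z,(255,0,0)),(j,.034,z+.016,g),(j,.063,.125,g)],b,3.5,f"pics/{n}3.png")
E
```

```text
11.2583 [ 0.56900407 -0.29200218  0.39298781] [ 1.14772721e-01  1.97906501e-03 -2.03246382e+00] [0.47688995 0.2346712  0.42765969]
```

View pics/top3.png

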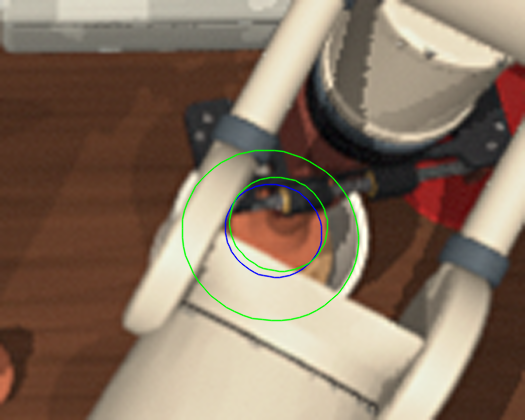

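View pics/scene3.png

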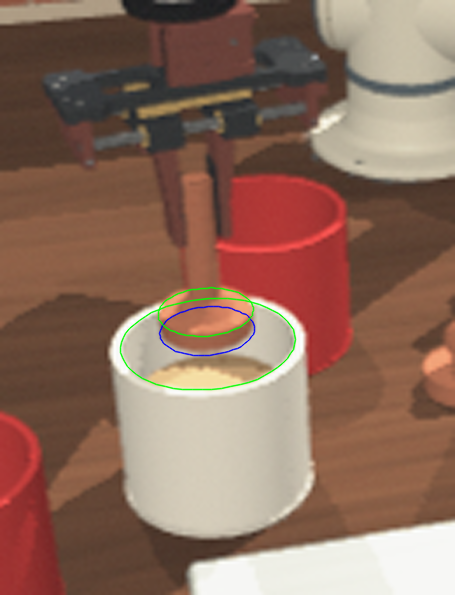

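The foot is centred over the jar opening in both views. I'll lower it in small steps, watching the averaged vertical force.

```bash
python3 - <<'E'
from station import r
from h import *
zg=.095+.163
j=(.569,-.292)
def fz(n=8):
    F=[]
    for i in range(n): r.wait(.03);F.append(r.sense()["contact_force"])
    return np.mean(F,0)
z=.135
r.servo_line([*j,zg+.1],speed=.04);z=.1
f0=fz(12);print("base",f0)
while z>.045 and r.sense()["clock"]<32:
    z-=.001
    r.servo_line([*j,zg+z],speed=.02)
    f=fz(6)
    q=r.sense();print(round(z,4),round(q["tcp_pos"][2]-zg,4),f.round(2),round(q["clock"],2))
    if f[2]-f0[2]>2.6:
        f=fz(12);print("chk",f)
        if f[2]-f0[2]>2.6:break
E
```

```text
base [ 7.13248427e-02  1.01438775e-03 -1.79210470e+00]
0.099 0.099 [-0.04  0.01 -1.64] 13.23
0.098 0.098 [ 0.23  0.15 -1.97] 13.68
0.097 0.097 [-0.11  0.15 -1.81] 14.13
0.096 0.096 [-0.15 -0.14 -1.74] 14.58
0.095 0.095 [ 0.18  0.38 -1.99] 15.03
0.094 0.094 [-0.07 -0.08 -2.2 ] 15.48
0.093 0.093 [-0.12 -0.37 -1.92] 15.93
0.092 0.092 [ 0.14 -0.02 -2.27] 16.38
0.091 0.091 [ 0.16  0.   -2.17] 16.83
0.09 0.09 [ 0.13  0.33 -2.07] 17.28
0.089 0.089 [-0.15  0.03 -1.94] 17.73
0.088 0.088 [-0.19 -0.02 -1.85] 18.18
0.087 0.087 [ 0.03 -0.11 -1.84] 18.63
0.086 0.086 [ 0.11 -0.24 -1.8 ] 19.08
0.085 0.085 [ 0.16 -0.08 -2.19] 19.53
0.084 0.084 [ 0.3   0.28 -1.95] 19.98
0.083 0.083 [ 0.45 -0.16 -2.31] 20.43
0.082 0.082 [-0.01  0.02 -2.09] 20.88
0.081 0.081 [-0.06  0.19 -1.72] 21.33
0.08 0.0801 [ 0.34 -0.41 -1.29] 21.78
0.079 0.0792 [-0.04 -0.17 -0.25] 22.23
0.078 0.0781 [ 0.34 -0.14  0.53] 22.68
0.077 0.0772 [-0.02  0.43  1.21] 23.13
chk [ 0.47430132 -0.01036092  1.66498227]
```

Contact came at about 80 mm, agreeing with the image estimate, and the biscuits now carry the full weight. I'll release and retreat upward.

```bash
python3 - <<'E'
from station import r
from h import *
zg=.095+.163
j=(.569,-.292)
r.let_go();r.wait(.3)
q=r.sense();print(q["clock"],q["opening"],q["contact_force"])
r.servo_line([*j,zg+.24],speed=.12)
q=r.sense();print(q["clock"],q["contact_force"])
s=r.snapshot("wrist");cv2.imwrite("pics/wrist4.png",s["frame"][:,:,::-1])
s=r.snapshot("scene");pickle.dump(s,open("scene4.pkl","wb"));g=(0,255,0)
overlay(s,[(j,.012,.198,g),(j,.063,.125,g)],(190,100,430,270),3.3,"pics/scene4.png")
E
```

```text
24.9167 0.08811316933424043 [ 0.90365253 -1.00689866  0.15191833]
26.425 [0.74490676 0.67827032 0.84928178]
```

View pics/scene4.png

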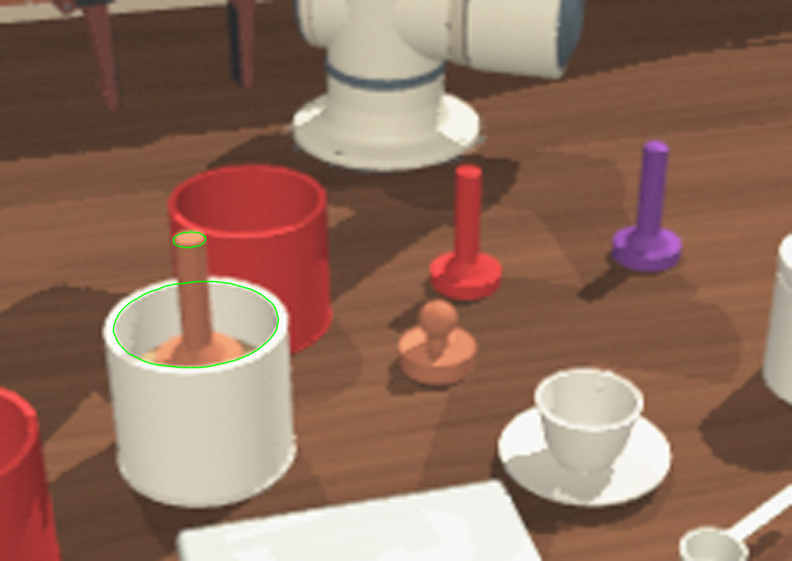

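View pics/wrist4.png

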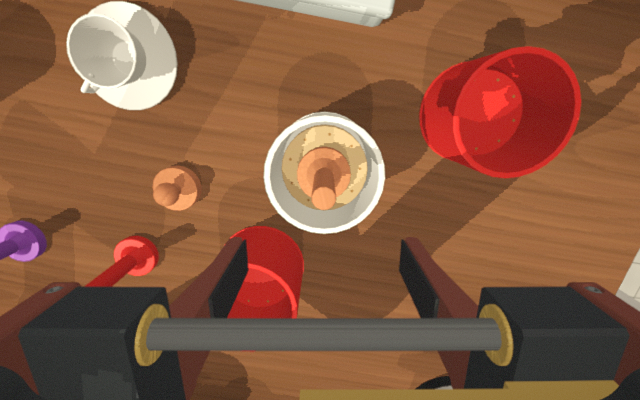

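The weight stands upright in the middle of the biscuits. Its stem top is at (189,240) in the enlarged scene crop, on the predicted circle. The stamp and the part of the canister in view have not moved.

```bash
python3 - <<'E'
from station import r
r.wait(.5);print(r.sense()["clock"]);print(r.hand_in())
E
```

```text
27.025
the job is handed in; nothing more can be done
None
```

The clay weight is standing upright in the middle of the open biscuit jar, released and clear of the robot. I handed the job in at about 27 s of the 43 s allowed.

- **Grasp:** I took the weight by its stem, 95 mm above its underside, with a 20 N grip. It stayed upright when lifted and carried.
- **Lowering:** I went down in 1 mm steps inside the jar. The force began to rise at about 80 mm above the jar's underside, matching the level I read from the pictures. I let go only after the vertical force had risen by about 3.5 N, when the biscuits were carrying the whole weight (about 2.5 N).
- **Last checks:** The scene picture shows the stem top where a centred, upright weight resting at 78 mm should have it. The wrist picture shows the foot centred on the biscuits. By eye, the stamp has not moved. The canister was outside the wrist picture and only partly in the scene crop; I did not measure either one again after the job.
- **Disagreements:** No check failed. The measured points agreed between cameras to about 2 mm, except for rougher readings of up to about 5 mm on the weight's foot and 10 mm on the stamp. I did not use those two readings to position the arm.

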